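# Turn down the drill unit and roll its caddy into the bay

## Robot

A 6-joint arm with a two-finger parallel gripper is mounted at the origin on the work surface. World frame = base frame: x ahead of the robot, y to its left, z up, the work surface at z = 0. Lengths are in m, angles in rad, forces in N, time in s.
With the tool pointing down it reaches from about 0.275 to 0.85 m from the base axis. Payload 5.2 kg.
Tool frame: the origin (TCP) lies midway between the tips of the shut fingers; the grasp point (between the pads) lies 19 mm behind it; z points along the fingers, y is the line along which they close (so a half turn about z gives the same grasp; the last joint's range is limited). The gripper opens to 85 mm and grips with 20 to 120 N. Pads are 22 mm wide; open, the fingers measure 114 mm over their backs; the gripper's body (76 mm by 85 mm) begins 54 mm behind the grasp point. The pads swing forward as they close: fully open they stand 13 mm farther back than shut.
Start: joints at [1.106, 0.259, 1.535, -0, 1.348, -0.203], TCP at [0.142, 0.531, 0.231] pointing down, gripper open.
Joint ranges: [-3.14, 3.14], [-0.91, 2.08], [0.19, 2.58], [-1.22, 4.36], [0.22, 2.71], [-3.12, 3.12]. Speed limits (rad/s): [2.57, 2.57, 3.14, 3.14, 3.14, 3.14].

## Interface

Orientations are given as a rotation vector (axis times angle).
In Python, from plant import robot, read_camera gives the robot as it stands.
- The arm moves only by the tool jog_arm, never from a script. Its argument "increments" is a list of rows, each a list of 6 numbers: the shift along the world's x, y, z in cm, then the turn, a rotation vector about the world's x, y, z in degrees. In form: [[tx, ty, tz, rx, ry, rz], ...]. A call has exactly 8 rows; each row shifts and turns the commanded pose from where the row before left it; what a row does not reach is not made up. A row lasts 1/12 s, in which the tool goes at most 41.7 mm and 7.16 degrees, less where a joint would pass 70% of its speed; a pose out of reach is approached as far as the arm can. A call is refused whole if a number of a shift passes 4.17 or a number of a turn 7.16, either way. A call with a gripper value outside its range is refused whole. "hand" is the opening, from 0 (shut) to 1 (fully open), set as the call begins (left out, the last holds). The fingers move at their own pace and stop on an object; "newtons" is the grip in N (left out, the last holds). Time passes only in rows, so rows that do not move let the fingers close, or fill a call up. It gives the time, the measured TCP pose, the force, the opening and the grip force at its end, in the units of the state.
- robot.observe(): the state, without advancing time (a new reading comes with each control period).
- read_camera(name): name is "scene" or "top" or "wrist"; returns a dict with "color" (420x560x3 uint8, red, green, blue), "range_z" (420x560 float32, m along the optical axis (not along the pixel's ray), 0 where there is no reading), "camera_matrix" (3x3 intrinsics, pixels), "k1" (the pictures are not rectified: a ray, as slopes to the right and down, at radius r is drawn at 1 + k1 r^2 times it, then the intrinsics apply), "view" (4x4, takes a point from world to camera coordinates); the wrist camera has in their place "mount" (4x4, takes a point from camera to tool coordinates, whose origin is the TCP and whose axes are the flange's). Camera axes: x right, y up, looking along -z (the intrinsics and any distortion apply to the point x, -y, -z); pixel columns grow to the right and rows downward; lengths in m; the calibration is good to about 2 mm. A picture is of the moment at which its call begins: read the wrist's pose just before it.
- robot.finish_job(): hands the job in; it is judged then, once.
The state is a dict: "t": time; "qpos": joint angles; "dq": joint speeds; "tau": joint torques, N m; "eef_pos": TCP position; "eef_rot": TCP orientation; "wrist_force": force on the tool from outside, world axes, zero at the start; "ft_torque": the same for the moment, N m; "gripper_width": finger opening in m; "grip_force": force on a finger pad.
Only numpy, scipy, OpenCV 4.12 (cv2) and the standard library are available. Lean on these libraries where they do the work, as an engineer would, in place of code of your own. Each camera call takes 0.05 s, during which the arm holds its last target. There are 200 camera calls.

## Task

Put the drill unit away: first turn its speed knob fully anticlockwise to the stop, then, rolling the caddy and never lifting it, draw it straight out from the console by a hand's breadth until all four castors trail straight behind. Then steer it between the things on the bench and run it front end first into its taped bay, partly under the riser shelf, so that it stands free, centred and square in the corner marks, with the knob still at its stop and the castors still trailing straight. Do not bump the console or the shelf and do not shift the bowl, jar or cup.

Things in the scene. Friction and masses are not known exactly. Their poses are not given: they have to be found in the camera images.
- caddy_mid (a point): middle of the wheeled caddy, 50 mm up: a stainless deck 210 long x 140 wide (top 42 mm up) on four swivel castors (they swing out 3 mm past its sides at most), carrying a white drill unit 90 long x 110 wide (top 90 mm up), a U-shaped handle bar across each end. x to its front (unit's face with round steel socket; the rear starts backed up to the console), y left, z up. 0.5 to 0.9 kg, no brakes.
- front_bar (a point): middle of the front handle bar's crosspiece: a round steel bar 10 mm thick, running 84 mm across the caddy (along its y), centre line 102 mm above the bench and 98 mm ahead of the caddy's middle; free space of 48 mm between it and the unit, nothing on its other side. Axes as the caddy's.
- rear_bar (a point): middle of the rear handle bar's crosspiece: the same bar, 98 mm behind the caddy's middle. At the start it is too close to the tall console for a gripper; when parked it is the bar that stands clear of the shelf. Axes as the caddy's.
- speed_knob_grip (a point): grip point of the drill unit's speed knob, on its upright axis over the caddy's middle, 127 mm above the bench: the knob is a black bar grip 34 long x 14 wide x 32 high (top 134 mm above the bench) on a disc of 36 diameter. The bar runs along this point's x axis, z is up.
- speed_knob (a joint): angle of the speed knob in rad: 0 = fully anticlockwise (seen from above), at its stop = speed off; grows clockwise to 4.7. It stays where it is left and turns lightly (about 0.012 N m).
- castor_fl_wheel (a point): centre of the twin wheel (diameter 25) of the front left swivel castor. It swivels all the way round about an upright pivot at (70, 46) in the caddy's axes, 14 mm from the wheel's centre. Trailing straight: wheel 14 mm behind its pivot, at (56, 46).
- castor_fr_wheel (a point): centre of the twin wheel (diameter 25) of the front right swivel castor. It swivels all the way round about an upright pivot at (70, -46) in the caddy's axes, 14 mm from the wheel's centre. Trailing straight: wheel 14 mm behind its pivot, at (56, -46).
- castor_rl_wheel (a point): centre of the twin wheel (diameter 25) of the rear left swivel castor. It swivels all the way round about an upright pivot at (-70, 46) in the caddy's axes, 14 mm from the wheel's centre. Trailing straight: wheel 14 mm behind its pivot, at (-84, 46).
- castor_rr_wheel (a point): centre of the twin wheel (diameter 25) of the rear right swivel castor. It swivels all the way round about an upright pivot at (-70, -46) in the caddy's axes, 14 mm from the wheel's centre. Trailing straight: wheel 14 mm behind its pivot, at (-84, -46).
- console: origin: the point on the bench under the middle of the front face of the microscope's light-source console, a fixed white box 280 wide x 200 deep x 240 high. x points straight out of its front face (the way the caddy is to be drawn out), z up.
- bay (a point): middle of the parking bay on the bench, where the caddy's middle must come: four black tape corner marks, outline 235 x 165, two of them out in the open. x points the way the caddy is run in and its front must face, z up. The shelf covers the bay from 20 mm ahead of this point onward.
- riser_shelf: fixed steel riser shelf; origin on the bench under the middle of its near edge, x pointing in under it, z up. Deck 220 deep x 340 wide, underside 155 mm above the bench, top 171, boxes on its far half up to 247; four legs of 18 diameter at x 14 and 206, y -155 and 155.
- bowl_mid (a point): middle of the heavy steel specimen bowl, diameter 104, 58 high; 30 mm above the bench. Leave it where it stands.
- jar_mid (a point): middle of the lidded specimen jar, diameter 60, 72 high; 36 mm above the bench. Leave it where it stands.
- cup_mid (a point): middle of the small clear plastic saline cup, diameter 72, 34 high; 17 mm above the bench. Leave it where it stands.

How it is judged:
By the outcome, as a careful person would: the job done as asked, in the order asked, and still so for the second after the job is handed in, with the robot touching nothing.
It also fails if it takes over 72 s, if anything falls off the work surface, if the arm or the gripper's body presses on something with over 40 N, if the wrist force passes 120 N, or if a joint passes its speed limit or range.

## Working session

There is one attempt and no reset: what is moved stays moved. The work goes in short steps, Python scripts to look and compute and a tool call to move; the robot and the scene stay as the last step left them, time stands still between calls to the robot, and variables do not carry over. Pictures are saved under pics/ and viewed, at most 10 in all, crops included, and the job is handed in when it is done.

Besides the shell and the picture viewer there is one more tool, called after "Emit:" as name(argument=value, ...), one argument or row to a line, values as JSON. jog_arm: Moves the arm, as the interface text tells. Its arguments: {"type":"object","properties":{"increments":{"type":"array","items":{"type":"array","items":{"type":"number"}}},"hand":{"type":"number"},"newtons":{"type":"number"}},"required":["increments"]}

```bash
mkdir -p pics; cat > h.py <<'E'
import numpy as np, cv2
from plant import robot, read_camera
def cloud(c, view=None):
    """world points per pixel (HxWx3), nan where no range"""
    H,W=c['range_z'].shape; K=np.array(c['camera_matrix'],float)
    u,v=np.meshgrid(np.arange(W),np.arange(H))
    xd=(u-K[0,2])/K[0,0]; yd=(v-K[1,2])/K[1,1]; x,y=xd.copy(),yd.copy()
    for _ in range(10):
        s=1+c['k1']*(x*x+y*y); x,y=xd/s,yd/s
    d=np.where(c['range_z']>0,c['range_z'],np.nan)
    P=np.stack([x*d,-y*d,-d],-1)
    T=np.linalg.inv(np.array(c['view'])) if view is None else view
    return P@T[:3,:3].T+T[:3,3]
def tool(s):
    T=np.eye(4); T[:3,:3]=cv2.Rodrigues(np.array(s['eef_rot'],float))[0]; T[:3,3]=s['eef_pos']; return T
def snap(n):
    s=robot.observe(); c=read_camera(n)
    return c, cloud(c, tool(s)@np.array(c['mount']) if n=='wrist' else None)
E
python3 - <<'E'
from h import *
print(robot.observe())
for n in ('top','scene'):
    c,P=snap(n); np.savez(f'{n}0.npz',color=c['color'],P=P)
    cv2.imwrite(f'pics/{n}0.png',c['color'][...,::-1])
    print(n,c['k1'],np.linalg.inv(c['view'])[:3,3])
E
```

```text
{'t': 0.0, 'qpos': array([ 1.10620918e+00,  2.59333608e-01,  1.53612319e+00,  5.34872796e-06,
        1.34796587e+00, -2.02808298e-01]), 'dq': array([-0.00086057,  0.00117524,  0.00101807,  0.00027714, -0.00122515,
        0.00093646]), 'tau': array([-2.07005418e-03, -4.46032906e+01, -2.90564758e+01, -6.29387559e-04,
        1.19017280e-02,  2.13156102e-05]), 'eef_pos': array([0.14207483, 0.53077938, 0.23046364]), 'eef_rot': array([-4.09950954e-01, -3.11411954e+00,  2.71281516e-03]), 'wrist_force': array([-0.12404669,  0.0482258 ,  1.17502465]), 'ft_torque': array([-0.01720535,  0.09678928,  0.01778946]), 'grip_force': 0.0, 'gripper_width': 0.08530671130945237}
top -0.14192412638535212 [0.37756309 0.07220292 1.18965007]
scene -0.05288615615262714 [1.45472272 0.24442905 0.89594233]
```

View pics/top0.png

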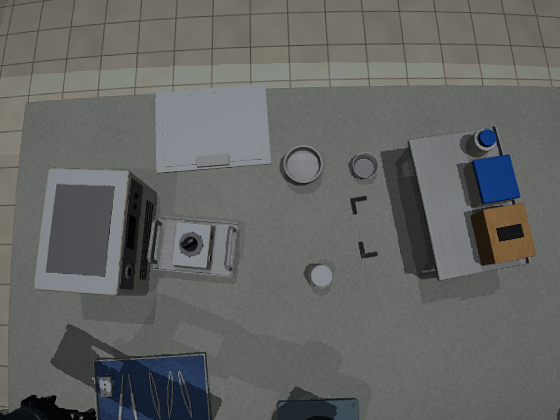

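View pics/scene0.png

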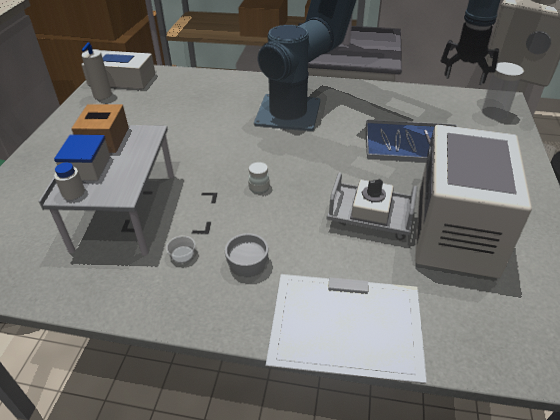

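Top: console at left, caddy (230–240 px tall centre ≈(197,246)), bowl (303,165), cup (364,166), jar (320,275), open bay marks (357,205) and (367,250), shelf at right (near edge ≈ (410,140)–(438,278)). Now a measured enlargement.

```bash
cat > m.py <<'E'
from h import *
d=np.load('top0.npz'); P=d['P']; C=d['color']
a=cv2.resize(C[190:300,135:255],None,fx=4,fy=4,interpolation=cv2.INTER_CUBIC)
b=cv2.resize(C[185:275,335:395],None,fx=5,fy=5,interpolation=cv2.INTER_CUBIC)
o=np.zeros((450,790,3),np.uint8); o[:440,:480]=a; o[:450,485:785]=b
cv2.imwrite('pics/crop0.png',o[...,::-1])
z=P[...,2]
def sel(u0,u1,v0,v1,lo,hi):
    q=P[v0:v1,u0:u1].reshape(-1,3); return q[(q[:,2]>lo)&(q[:,2]<hi)]
def circ(n,q):
    (x,y),r=cv2.minEnclosingCircle(q[:,:2].astype(np.float32)); print(n,round(x,4),round(y,4),'r',round(r,4),len(q),q[:,2].max())
circ('bowl',sel(270,335,135,195,.02,.08)); circ('jar',sel(300,342,255,300,.05,.09)); circ('cup',sel(345,385,145,185,.012,.06))
def rect(n,q):
    r=cv2.minAreaRect(q[:,:2].astype(np.float32)); print(n,np.round(r[0],4),np.round(r[1],4),r[2],len(q),np.median(q[:,2]))
rect('deck',sel(140,250,205,285,.034,.05)); rect('unit',sel(165,220,215,275,.08,.1)); rect('knob',sel(165,220,215,275,.125,.15))
rect('shelf',sel(395,540,120,290,.163,.18)); rect('consoletop',sel(25,165,160,300,.2,.3))
rect('fbar',sel(220,250,210,280,.085,.115));rect('rbar',sel(140,170,210,280,.085,.115))
print('bench z',np.nanmedian(z[300:340,230:280]))
q=sel(395,540,120,290,.163,.18); s=q[(q[:,1]>-9)]
E
python3 m.py
```

```text
bowl 0.7087 0.0195 r 0.0522 1240 0.06468037996255704
jar 0.4181 -0.014 r 0.0272 368 0.07829755410954298
cup 0.7082 -0.1501 r 0.0376 235 0.0400941713843852
deck [0.5005 0.3125] [0.2311 0.2078] 85.44483947753906 2295 0.04211597284810242
unit [0.5013 0.3041] [0.0941 0.1089] 83.98810577392578 1407 0.09022511244105424
knob [0.5025 0.3059] [0.0145 0.0337] 28.038244247436523 86 0.13308854887267374
shelf [ 0.5762 -0.3639] [0.3417 0.2281] 7.651700496673584 7870 0.17151027188830892
consoletop [0.5236 0.5225] [0.2038 0.2815] 85.86871337890625 11047 0.24059221500491046
fbar [0.4905 0.2067] [0.0102 0.1064] 83.19448852539062 184 0.10510694725902159
rbar [0.5029 0.4127] [0.0328 0.1739] 85.01351165771484 420 0.10313957299518706
bench z -4.491681864227104e-06
```

View pics/crop0.png

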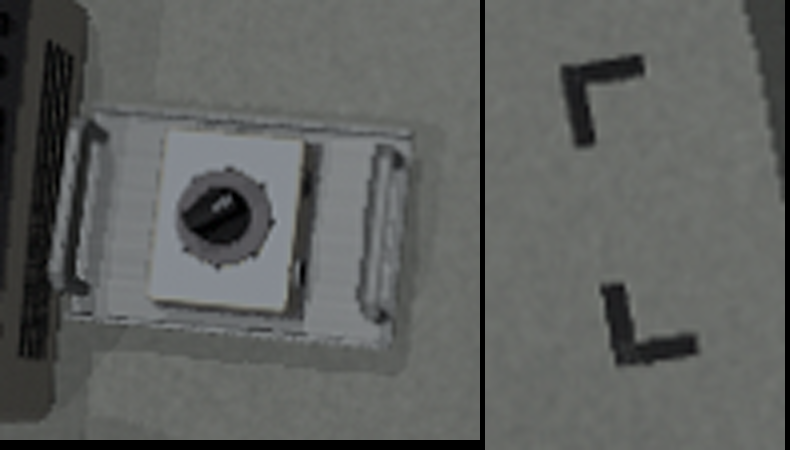

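Emit:
jog_arm(
  increments=[
    [1.6,-3.1,0.3,0,0,-3.3],
    [1.6,-3.1,0.3,0,0,-3.3],
    [1.6,-3.1,0.3,0,0,-3.3],
    [1.6,-3.1,0.3,0,0,-3.3],
    [1.6,-3.1,0.3,0,0,-3.3],
    [1.6,-3.1,0.3,0,0,-3.3],
    [1.6,-3.1,0.3,0,0,-3.3],
    [3.5,-0.3,0.3,0,0,-3.3],
  ],
  hand=1,
)

```text
t: 0.77
eef_pos: [0.286, 0.3069, 0.255]
eef_rot: [-1.114, -2.935, 0.006]
wrist_force: [-0.4, 1.1, 0.4]
gripper_width: 0.0854
grip_force: 0.0
```

Emit:
jog_arm(
  increments=[
    [3.5,-0.3,0.3,0,0,-3.4],
    [3.5,-0.3,0.3,0,0,-3.4],
    [3.5,-0.3,0,0,0,-3.4],
    [3.5,-0.3,0,0,0,-3.4],
    [3.5,-0.3,0,0,0,-3.4],
    [3.5,-0.3,0,0,0,-3.4],
    [0,0,0,0,0,0],
    [0,0,0,0,0,0],
  ],
)

```text
t: 1.43
eef_pos: [0.5004, 0.2925, 0.2597]
eef_rot: [-1.615, -2.693, 0.003]
wrist_force: [0.0, -0.4, -0.7]
gripper_width: 0.0853
grip_force: 0.0
```

```bash
python3 - <<'E'
from h import *
d=np.load('top0.npz'); P=d['P']
for u,v in [(350.4,198.6),(362,258)]: print(P[int(round(v)),int(round(u))])
s=robot.observe(); T=tool(s); print(np.round(s['qpos'],3),np.round(T,3))
c,P=snap('wrist'); print(np.round(np.array(c['mount']),3))
np.savez('w1.npz',color=c['color'],P=P)
im=c['color'][...,::-1].copy(); cv2.imwrite('pics/w1.png',im)
def R(n,m):
    q=P[m]; r=cv2.minAreaRect(q[:,:2].astype(np.float32)); print(n,np.round(r[0],4),np.round(r[1],4),round(r[2],2),len(q),np.round(np.median(q[:,2]),4))
z=P[...,2]; near=np.hypot(P[...,0]-.502,P[...,1]-.305)
R('unit',(abs(z-.09)<.005)&(near<.085)); R('knob',(abs(z-.134)<.005)&(near<.03)); R('fbar',(abs(z-.104)<.006)&(near>.08)&(P[...,1]<.26)&(near<.13))
R('deck',(abs(z-.042)<.003)&(near<.15))
E
```

```text
[ 0.621912   -0.10773871  0.00063731]
[ 4.61905923e-01 -1.31244653e-01 -3.42635792e-04]
[ 0.337  0.297  1.413  0.     1.434 -0.154] [[-0.471  0.882 -0.002  0.5  ]
 [ 0.882  0.471 -0.001  0.292]
 [ 0.    -0.003 -1.     0.26 ]
 [ 0.     0.     0.     1.   ]]
[[-0.001  0.946  0.325  0.084]
 [ 1.     0.001 -0.001 -0.001]
 [-0.001  0.325 -0.946 -0.144]
 [ 0.     0.     0.     1.   ]]
unit [0.5006 0.3054] [0.0902 0.1104] 83.48 7015 0.0912
knob [0.5001 0.306 ] [0.014  0.0334] 26.12 623 0.135
fbar [0.49   0.2086] [0.0101 0.1067] 82.94 988 0.1071
deck [0.5011 0.3124] [0.2292 0.1691] 85.96 11470 0.0433
```

View pics/w1.png

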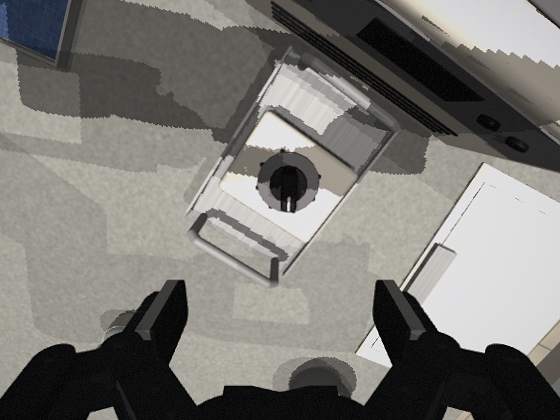

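The wrist view shows the knob at (289,182) with a white pointer toward image bottom (290,205), front bar at (237,262). Enlarge the scale ticks.

```bash
python3 - <<'E'
from h import *
d=np.load('w1.npz'); C=d['color'][140:225,245:335]; cv2.imwrite('pics/w1c.png',cv2.resize(C,None,fx=6,fy=6,interpolation=cv2.INTER_CUBIC)[...,::-1])
P=d['P']; print(P[205,290],P[160,290],P[205,290]-P[182,289])
E
```

```text
[0.50661594 0.2971457  0.13460016] [0.49198852 0.32611167 0.09743301] [ 0.01055637 -0.01754369 -0.00121699]
```

View pics/w1c.png

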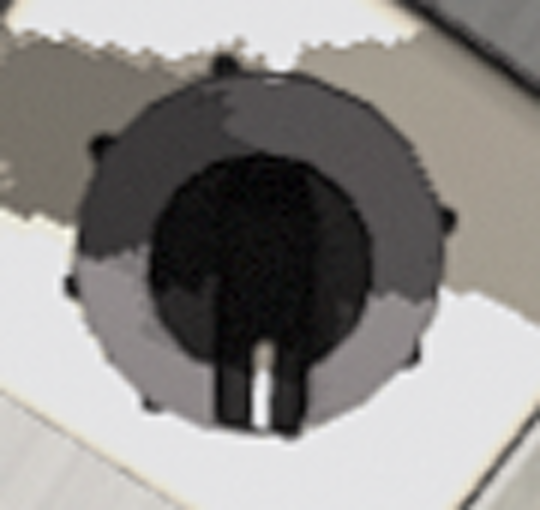

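Seven ticks span 269° with the gap toward the caddy's rear; the pointer needs about 100° anticlockwise. Descend on the knob and grip lightly.

Emit:
jog_arm(
  increments=[
    [0,1.3,-2.5,0,0,-2.0],
    [0,0,-3,0,0,0],
    [0,0,-3,0,0,0],
    [0,0,-2.5,0,0,0],
    [0,0,-2.2,0,0,0],
    [0,0,-1.4,0,0,0],
    [0,0,-0.6,0,0,0],
    [0,0,0,0,0,0],
  ],
)

```text
t: 2.15
eef_pos: [0.4971, 0.3063, 0.1082]
eef_rot: [-1.657, -2.667, 0.004]
wrist_force: [-0.6, 0.2, 0.4]
gripper_width: 0.0857
grip_force: 0.0
```

Emit:
jog_arm(
  increments=[
    [0,0,0,0,0,0],
    [0,0,0,0,0,0],
    [0,0,0,0,0,0],
    [0,0,0,0,0,0],
    [0,0,0,0,0,0],
    [0,0,0,0,0,0],
    [0,0,0,0,0,0],
    [0,0,0,0,0,0],
  ],
  hand=0,
  newtons=20,
)

```text
t: 2.82
eef_pos: [0.4997, 0.3064, 0.1099]
eef_rot: [1.66, 2.667, 0.001]
wrist_force: [-0.7, 0.2, 3.9]
gripper_width: 0.0135
grip_force: 24.8
```

```bash
python3 -c "
from h import *
s=robot.observe(); print(s['t'],s['eef_pos'],s['eef_rot'],s['wrist_force'],s['ft_torque'],s['gripper_width'],s['grip_force'])"
```

```text
2.8167 [0.49965887 0.30639635 0.10985484] [1.65996993e+00 2.66662577e+00 1.21355507e-03] [-0.68422198  0.20554634  3.89862133] [ 0.02399316  0.07425337 -0.02948371] 0.013525981319201191 24.797854721546173
```

Emit:
jog_arm(
  increments=[
    [0,0,0,0,0,3],
    [0,0,0,0,0,6],
    [0,0,0,0,0,6],
    [0,0,0,0,0,6],
    [0,0,0,0,0,6],
    [0,0,0,0,0,6],
    [0,0,0,0,0,6],
    [0,0,0,0,0,6],
  ],
)

```text
t: 3.48
eef_pos: [0.4997, 0.3063, 0.1099]
eef_rot: [0.505, 3.1, 0.001]
wrist_force: [-0.5, -0.8, 4.7]
gripper_width: 0.0133
grip_force: 24.9
```

Emit:
jog_arm(
  increments=[
    [0,0,0,0,0,6],
    [0,0,0,0,0,6],
    [0,0,0,0,0,6],
    [0,0,0,0,0,6],
    [0,0,0,0,0,6],
    [0,0,0,0,0,4],
    [0,0,0,0,0,2],
    [0,0,0,0,0,0],
  ],
)

```text
t: 4.15
eef_pos: [0.4998, 0.3063, 0.1099]
eef_rot: [-0.471, 3.105, 0.0]
wrist_force: [0.2, 0.2, 5.3]
gripper_width: 0.0137
grip_force: 24.9
```

```bash
python3 -c "
from h import *
s=robot.observe(); print(s['t'],s['eef_pos'],tool(s)[:2,1],s['wrist_force'],s['ft_torque'],s['gripper_width'],s['grip_force'])"
```

```text
4.15 [0.49980479 0.30627274 0.10986213] [-0.2968502   0.95492405] [0.17927309 0.2242993  5.31250524] [-0.14457914  0.02733954  0.0459649 ] 0.013673485377157697 24.93410289287567
```

Emit:
jog_arm(
  increments=[
    [0,0,0,0,0,3],
    [0,0,0,0,0,3],
    [0,0,0,0,0,3],
    [0,0,0,0,0,3],
    [0,0,0,0,0,2],
    [0,0,0,0,0,1],
    [0,0,0,0,0,0],
    [0,0,0,0,0,0],
  ],
)

```text
t: 4.82
eef_pos: [0.4998, 0.3063, 0.1098]
eef_rot: [-0.869, 3.018, -0.0]
wrist_force: [-0.6, -0.7, 5.5]
gripper_width: 0.0133
grip_force: 25.0
```

```bash
cat > st.py <<'E'
from h import *
s=robot.observe(); T=tool(s); print(s['t'],np.round(s['eef_pos'],4),'yawy',np.degrees(np.arctan2(T[1,1],T[0,1])),s['wrist_force'],'tq',s['ft_torque'],s['gripper_width'],s['grip_force'],s['qpos'])
E
python3 st.py
```

```text
4.8167 [0.4998 0.3063 0.1098] yawy 122.11958718370585 [-0.59447254 -0.65653832  5.5268688 ] tq [-0.0547658   0.04199074  0.00859569] 0.013321185095131775 25.031359791755676 [ 3.59770168e-01  4.26607301e-01  1.60739188e+00 -2.27342516e-04
  1.10636635e+00 -1.77151726e+00]
```

Emit:
jog_arm(
  increments=[
    [0,0,0,0,0,1],
    [0,0,0,0,0,1],
    [0,0,0,0,0,1],
    [0,0,0,0,0,1],
    [0,0,0,0,0,1],
    [0,0,0,0,0,0],
    [0,0,0,0,0,0],
    [0,0,0,0,0,0],
  ],
)

```text
t: 5.48
eef_pos: [0.4998, 0.3063, 0.1099]
eef_rot: [-0.999, 2.977, -0.0]
wrist_force: [-0.0, -1.6, 5.1]
gripper_width: 0.0137
grip_force: 25.1
```

```bash
python3 st.py; python3 - <<'E'
from h import *
c,P=snap('top'); cv2.imwrite('pics/t2.png',c['color'][...,::-1])
z=P[...,2]; near=np.hypot(P[...,0]-.502,P[...,1]-.305)
m=(abs(z-.104)<.006)&(near>.08)&(P[...,1]<.26)&(near<.13)
r=cv2.minAreaRect(P[m][:,:2].astype(np.float32)); print(r,m.sum())
E
```

```text
5.4833 [0.4998 0.3063 0.1099] yawy 127.11302838335813 [-2.73787405e-03 -1.55388339e+00  5.05394363e+00] tq [-0.07554528 -0.02562251  0.00152004] 0.013657918726589731 25.057154595851898 [ 3.59784567e-01  4.26592896e-01  1.60737452e+00 -1.70047458e-04
  1.10635431e+00 -1.85868053e+00]
((0.49226993322372437, 0.20814825594425201), (0.010207333602011204, 0.1014084741473198), 84.83951568603516) 167
```

Emit:
jog_arm(
  increments=[
    [0,0,0,0,0,1],
    [0,0,0,0,0,1],
    [0,0,0,0,0,1],
    [0,0,0,0,0,0],
    [0,0,0,0,0,0],
    [0,0,0,0,0,0],
    [0,0,0,0,0,0],
    [0,0,0,0,0,0],
  ],
)

```text
t: 6.2
eef_pos: [0.4999, 0.3063, 0.1099]
eef_rot: [-1.077, 2.95, -0.0]
wrist_force: [0.4, -0.4, 5.2]
gripper_width: 0.0137
grip_force: 25.1
```

```bash
python3 st.py; python3 - <<'E'
from h import *
c,P=snap('top')
z=P[...,2]; near=np.hypot(P[...,0]-.502,P[...,1]-.305)
m=(abs(z-.104)<.006)&(near>.08)&(P[...,1]<.26)&(near<.13)
r=cv2.minAreaRect(P[m][:,:2].astype(np.float32)); print(r,m.sum())
E
```

```text
6.2 [0.4999 0.3063 0.1099] yawy 130.11374415269083 [ 0.36403467 -0.36213616  5.16793931] tq [-0.07950721 -0.0503024  -0.0442407 ] 0.013718097620206282 25.056476891040802 [ 3.59787331e-01  4.26598220e-01  1.60737051e+00 -1.62554177e-04
  1.10634141e+00 -1.91105351e+00]
((0.49133309721946716, 0.20832420885562897), (0.009846529923379421, 0.10354655236005783), 84.65365600585938) 165
```

```bash
cat > wf.py <<'E'
from h import *
import sys
c,P=snap('wrist'); z=P[...,2]; near=np.hypot(P[...,0]-.502,P[...,1]-.305)
for n,m in (('bar',(abs(z-.104)<.008)&(near>.08)&(P[...,1]<.26)&(near<.13)),('unit',(abs(z-.091)<.004)&(near<.085))):
    q=P[m][:,:2].astype(np.float32)
    if len(q)>20: r=cv2.minAreaRect(q); print(n,np.round(r[0],4),np.round(r[1],4),round(r[2],2),len(q))
if len(sys.argv)>1: cv2.imwrite('pics/'+sys.argv[1],c['color'][...,::-1])
E
python3 wf.py w3.png
```

```text
bar [0.4905 0.2102] [0.0104 0.1085] 84.93 5369
unit [0.4997 0.307 ] [0.0892 0.1088] 84.77 16250
```

Emit:
jog_arm(
  increments=[
    [0,0,0,0,0,1],
    [0,0,0,0,0,1],
    [0,0,0,0,0,1],
    [0,0,0,0,0,1],
    [0,0,0,0,0,0],
    [0,0,0,0,0,0],
    [0,0,0,0,0,0],
    [0,0,0,0,0,0],
  ],
)

```text
t: 6.97
eef_pos: [0.4999, 0.3064, 0.1099]
eef_rot: [-1.179, 2.91, -0.0]
wrist_force: [-1.0, -0.2, 4.1]
gripper_width: 0.0131
grip_force: 25.1
```

```bash
python3 st.py;python3 wf.py
```

```text
6.9667 [0.4999 0.3064 0.1099] yawy 134.11564496996425 [-0.9862955  -0.21051217  4.06351772] tq [-0.09295936  0.02448834  0.02229492] 0.013141431103287 25.052179098129272 [ 3.59828420e-01  4.26594391e-01  1.60734590e+00 -1.56446738e-04
  1.10635163e+00 -1.98086155e+00]
bar [0.4907 0.2102] [0.0106 0.1089] 84.65 5465
unit [0.4996 0.3072] [0.0894 0.1085] 84.83 16204
```

View pics/w3.png

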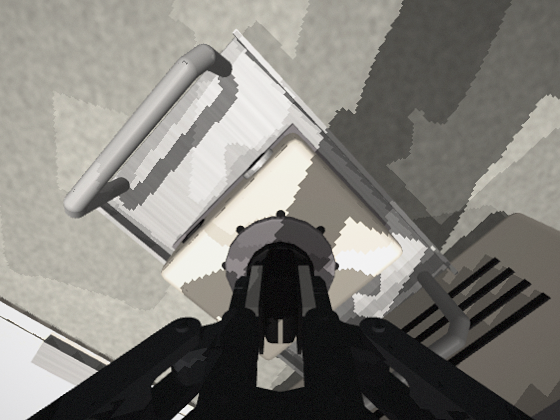

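Emit:
jog_arm(
  increments=[
    [0,0,0,0,0,1],
    [0,0,0,0,0,1],
    [0,0,0,0,0,1],
    [0,0,0,0,0,1],
    [0,0,0,0,0,1],
    [0,0,0,0,0,1],
    [0,0,0,0,0,0],
    [0,0,0,0,0,0],
  ],
)

```text
t: 7.68
eef_pos: [0.4999, 0.3064, 0.1099]
eef_rot: [-1.33, 2.845, -0.0]
wrist_force: [-0.3, -0.5, 5.1]
gripper_width: 0.0131
grip_force: 25.0
```

```bash
python3 st.py;python3 wf.py
```

```text
7.6833 [0.4999 0.3064 0.1099] yawy 140.12117205682634 [-0.2726945  -0.45839928  5.10326096] tq [-0.13000322 -0.02249589 -0.06472637] 0.013099194484735429 25.048457980155945 [ 3.59829182e-01  4.26615646e-01  1.60733230e+00 -1.69719031e-04
  1.10631227e+00 -2.08567112e+00]
bar [0.4906 0.2102] [0.0107 0.1089] 84.73 5640
unit [0.4995 0.3072] [0.0893 0.1085] 84.86 16170
```

Emit:
jog_arm(
  increments=[
    [0,0,0,0,0,2],
    [0,0,0,0,0,2],
    [0,0,0,0,0,2],
    [0,0,0,0,0,2],
    [0,0,0,0,0,2],
    [0,0,0,0,0,2],
    [0,0,0,0,0,0],
    [0,0,0,0,0,0],
  ],
)

```text
t: 8.4
eef_pos: [0.4999, 0.3064, 0.1099]
eef_rot: [-1.62, 2.69, -0.001]
wrist_force: [-0.3, -0.3, 5.1]
gripper_width: 0.0134
grip_force: 25.0
```

```bash
python3 st.py;python3 wf.py
```

```text
8.4 [0.4999 0.3064 0.1099] yawy 152.12402853515627 [-0.26529756 -0.28046788  5.08794426] tq [-0.15310392 -0.0274458  -0.06225928] 0.01343124161828172 25.03890037536621 [ 3.59833156e-01  4.26597244e-01  1.60734739e+00 -1.31461422e-04
  1.10627474e+00 -2.29517367e+00]
bar [0.4907 0.2103] [0.0104 0.1086] 84.82 5882
unit [0.4994 0.3072] [0.0889 0.1085] 84.83 16185
```

```bash
python3 - <<'E'
from h import *
c,P=snap('wrist'); a=c['color'][190:390,180:380]; cv2.imwrite('pics/w4.png',cv2.resize(np.clip(a.astype(float)*1.8,0,255).astype(np.uint8),None,fx=2.9,fy=2.9,interpolation=cv2.INTER_CUBIC)[...,::-1])
E
```

```text
(no output)
```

View pics/w4.png

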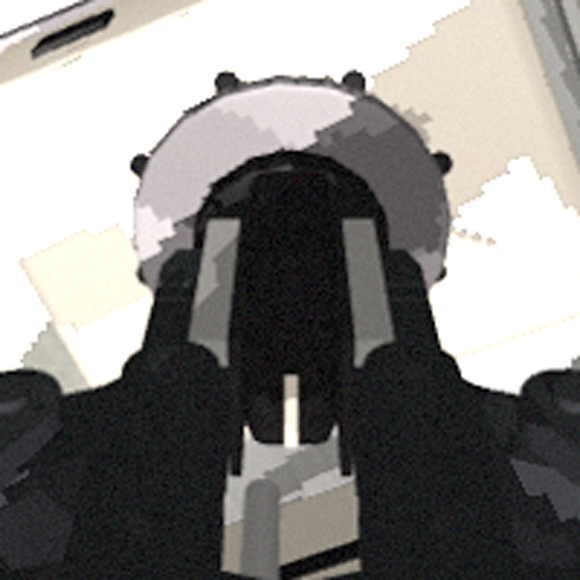

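Emit:
jog_arm(
  increments=[
    [0,0,0,0,0,1.5],
    [0,0,0,0,0,1.5],
    [0,0,0,0,0,1.5],
    [0,0,0,0,0,1.5],
    [0,0,0,0,0,1],
    [0,0,0,0,0,1],
    [0,0,0,0,0,0],
    [0,0,0,0,0,0],
  ],
)

```text
t: 9.17
eef_pos: [0.4999, 0.3064, 0.1099]
eef_rot: [-1.804, 2.57, -0.001]
wrist_force: [0.5, -1.6, 4.3]
gripper_width: 0.0136
grip_force: 25.0
```

```bash
python3 st.py;python3 wf.py
```

```text
9.1667 [0.4999 0.3064 0.1099] yawy 160.11754217716364 [ 0.52243816 -1.62049629  4.29874161] tq [-0.07834393 -0.04626531 -0.07038114] 0.01359428713920624 25.033935606479645 [ 3.59828090e-01  4.26623571e-01  1.60731529e+00 -1.09487747e-04
  1.10623735e+00 -2.43470171e+00]
bar [0.4907 0.2104] [0.0103 0.109 ] 84.79 5953
unit [0.4992 0.3076] [0.0893 0.1085] 84.92 16322
```

Emit:
jog_arm(
  increments=[
    [0,0,0,0,0,1.5],
    [0,0,0,0,0,1.5],
    [0,0,0,0,0,1.5],
    [0,0,0,0,0,1.5],
    [0,0,0,0,0,1.5],
    [0,0,0,0,0,1.5],
    [0,0,0,0,0,1],
    [0,0,0,0,0,0],
  ],
)

```text
t: 9.88
eef_pos: [0.4999, 0.3064, 0.1099]
eef_rot: [-2.022, 2.403, -0.001]
wrist_force: [0.6, -0.9, 5.4]
gripper_width: 0.0137
grip_force: 25.0
```

```bash
python3 st.py;python3 wf.py
```

```text
9.8833 [0.4999 0.3064 0.1099] yawy 170.16512162298153 [ 0.60449344 -0.89641353  5.36236007] tq [-0.04789084 -0.04601344  0.03509372] 0.013699545817215988 25.02694308757782 [ 3.59763429e-01  4.26634193e-01  1.60729518e+00 -1.27331277e-04
  1.10621229e+00 -2.61012166e+00]
bar [0.4906 0.2105] [0.0101 0.1091] 85.1 6059
unit [0.4993 0.3074] [0.0891 0.109 ] 84.84 16388
```

Emit:
jog_arm(
  increments=[
    [0,0,0,0,0,2],
    [0,0,0,0,0,2],
    [0,0,0,0,0,2],
    [0,0,0,0,0,2],
    [0,0,0,0,0,2],
    [0,0,0,0,0,2],
    [0,0,0,0,0,0],
    [0,0,0,0,0,0],
  ],
)

```text
t: 10.6
eef_pos: [0.4998, 0.3065, 0.1099]
eef_rot: [-2.261, 2.179, -0.001]
wrist_force: [-1.2, -0.1, 5.1]
gripper_width: 0.0137
grip_force: 25.1
```

```bash
python3 st.py;python3 wf.py
```

```text
10.6 [0.4998 0.3065 0.1099] yawy -177.87858815267003 [-1.17314357 -0.05046415  5.05000157] tq [-0.04239637  0.01755146  0.07424017] 0.013674228623136513 25.05035251379013 [ 3.59878813e-01  4.26594741e-01  1.60734871e+00  9.69577620e-05
  1.10635228e+00 -2.81878313e+00]
bar [0.5027 0.2104] [0.1096 0.0099] 2.26 6076
unit [0.499  0.3058] [0.1088 0.0851] 2.24 16324
```

The caddy swung +7° in that last step, so the knob reached its stop (~149° turned). Release, rise, and go over the front bar.

Emit:
jog_arm(
  increments=[
    [0,0,0,0,0,0],
    [0,0,0,0,0,0],
    [0,0,0,0,0,0],
    [0,0,0,0,0,0],
    [0,0,1,0,0,0],
    [0,0,2,0,0,0],
    [0,0,3,0,0,0],
    [0,0,3,0,0,0],
  ],
  hand=0.6,
)

```text
t: 11.32
eef_pos: [0.4986, 0.306, 0.2001]
eef_rot: [2.262, -2.177, -0.002]
wrist_force: [0.9, 0.5, 0.9]
gripper_width: 0.0512
grip_force: 0.0
```

Emit:
jog_arm(
  increments=[
    [0,-1.0,0,0,0,-6.9],
    [0,-1.0,0,0,0,-6.9],
    [0,-1.0,0,0,0,-6.9],
    [0,-1.0,0,0,0,-6.9],
    [0,-1.0,0,0,0,-6.9],
    [0,-1.0,0,0,0,-6.9],
    [0,-1.0,0,0,0,-6.9],
    [0,-1.0,0,0,0,-6.9],
  ],
)

```text
t: 11.98
eef_pos: [0.4993, 0.2258, 0.2001]
eef_rot: [-0.988, 2.982, -0.0]
wrist_force: [0.1, 0.5, 0.2]
gripper_width: 0.0512
grip_force: 0.0
```

Emit:
jog_arm(
  increments=[
    [0,-1.0,0,0,0,-6.9],
    [0.3,-0.7,0,0,0,-6.9],
    [0,0,0,0,0,-6.9],
    [0,0,0,0,0,-6.9],
    [0,0,0,0,0,-6.9],
    [0,0,0,0,0,0],
    [0,0,0,0,0,0],
    [0,0,0,0,0,0],
  ],
)

```text
t: 12.65
eef_pos: [0.5024, 0.2093, 0.1997]
eef_rot: [-0.074, 3.14, 0.0]
wrist_force: [-0.2, -0.1, 0.0]
gripper_width: 0.051
grip_force: 0.0
```

```bash
python3 st.py; cat > tf.py <<'E'
from h import *
import sys
# top camera: find caddy from unit-top, bars, knob near a guess
gx,gy=map(float,sys.argv[1:3]); c,P=snap('top'); z=P[...,2]; near=np.hypot(P[...,0]-gx,P[...,1]-gy)
for n,m in (('knob',(abs(z-.134)<.006)&(near<.03)),('unit',(abs(z-.0905)<.004)&(near<.085)),('bars+',(abs(z-.105)<.005)&(near>.075)&(near<.125))):
    q=P[m][:,:2].astype(np.float32)
    if len(q)>20: r=cv2.minAreaRect(q); print(n,np.round(r[0],4),np.round(r[1],4),round(r[2],2),len(q))
if len(sys.argv)>3: cv2.imwrite('pics/'+sys.argv[3],c['color'][...,::-1])
E
python3 tf.py .5 .306; sed -i 's/near>.08)&(P\[...,1\]<.26)&(near<.13)/near>.08)\&(near<.13)/' wf.py; python3 wf.py
```

```text
12.65 [0.5024 0.2093 0.1997] yawy 92.70053034511979 [-0.21043363 -0.11527626  0.01068957] tq [0.00928661 0.03902702 0.05121551] 0.051018958375048794 0.0 [ 1.89741511e-01  2.71442672e-01  1.59754528e+00 -2.99002660e-06
  1.27225094e+00 -1.42818707e+00]
knob [0.5004 0.3075] [0.0334 0.0126] 87.25 79
unit [0.4804 0.307 ] [0.069  0.0906] 2.16 559
bars+ [0.5013 0.4273] [0.0026 0.057 ] 89.71 25
bar [0.5052 0.3177] [0.1217 0.2252] 2.31 5273
unit [0.4986 0.3073] [0.1092 0.0901] 2.77 9228
```

Emit:
jog_arm(
  increments=[
    [0,0,-3,0,0,0],
    [0,0,-3,0,0,0],
    [0,0,-3,0,0,0],
    [0,0,-2,0,0,0],
    [0,0,-0.7,0,0,0],
    [0,0,0,0,0,0],
    [0,0,0,0,0,0],
    [0,0,0,0,0,0],
  ],
)

```text
t: 13.42
eef_pos: [0.5037, 0.2095, 0.0839]
eef_rot: [-0.069, 3.138, 0.001]
wrist_force: [-0.2, 0.2, 0.9]
gripper_width: 0.0512
grip_force: 0.0
```

Emit:
jog_arm(
  increments=[
    [0,0,0,0,0,0],
    [0,0,0,0,0,0],
    [0,0,0,0,0,0],
    [0,0,0,0,0,0],
    [0,0,0,0,0,0],
    [0,0,0,0,0,0],
    [0,0,0,0,0,0],
    [0,0,0,0,0,0],
  ],
  hand=0,
  newtons=50,
)

```text
t: 14.08
eef_pos: [0.503, 0.2094, 0.0831]
eef_rot: [-0.069, 3.139, 0.0]
wrist_force: [-1.0, -0.8, 6.1]
gripper_width: 0.008
grip_force: 48.9
```

```bash
python3 st.py
```

```text
14.0833 [0.503  0.2094 0.0831] yawy 92.50175389218538 [-0.97776331 -0.79043822  6.12199148] tq [ 0.0118252   0.10735548 -0.02191305] 0.008015751342991427 48.92961859703064 [ 1.89679372e-01  3.93033712e-01  1.74027355e+00 -1.27114771e-05
  1.00665215e+00 -1.42477383e+00]
```

Emit:
jog_arm(
  increments=[
    [-0.16,-0.2,0,0,0,-0.8],
    [-0.16,-0.4,0,0,0,-0.8],
    [-0.16,-0.6,0,0,0,-0.8],
    [-0.16,-0.6,0,0,0,-0.8],
    [-0.16,-0.6,0,0,0,-0.8],
    [-0.16,-0.6,0,0,0,-0.8],
    [-0.16,-0.6,0,0,0,-0.8],
    [-0.16,-0.6,0,0,0,-0.8],
  ],
)

```text
t: 14.75
eef_pos: [0.4902, 0.1673, 0.083]
eef_rot: [0.109, 3.138, 0.001]
wrist_force: [0.2, 1.0, 5.3]
gripper_width: 0.008
grip_force: 48.9
```

Emit:
jog_arm(
  increments=[
    [-0.05,-0.7,0,0,0,0],
    [-0.05,-0.7,0,0,0,0],
    [-0.05,-0.7,0,0,0,0],
    [-0.05,-0.7,0,0,0,0],
    [-0.05,-0.7,0,0,0,0],
    [-0.05,-0.7,0,0,0,0],
    [-0.05,-0.7,0,0,0,0],
    [-0.05,-0.7,0,0,0,0],
  ],
)

```text
t: 15.42
eef_pos: [0.4861, 0.1112, 0.083]
eef_rot: [0.108, 3.138, 0.001]
wrist_force: [-0.7, 0.8, 5.4]
gripper_width: 0.0085
grip_force: 48.9
```

Emit:
jog_arm(
  increments=[
    [-0.05,-0.7,0,0,0,0],
    [-0.05,-0.6,0,0,0,0],
    [-0.03,-0.4,0,0,0,0],
    [-0.01,-0.15,0,0,0,0],
    [0,0,0,0,0,0],
    [0,0,0,0,0,0],
    [0,0,0,0,0,0],
    [0,0,0,0,0,0],
  ],
)

```text
t: 16.08
eef_pos: [0.4848, 0.0925, 0.083]
eef_rot: [0.107, 3.138, -0.0]
wrist_force: [-0.5, 0.0, 6.2]
gripper_width: 0.0079
grip_force: 49.0
```

```bash
python3 st.py; python3 tf.py .493 .192
```

```text
16.0833 [0.4848 0.0925 0.083 ] yawy 86.07686745724753 [-0.50765489  0.03809075  6.23299112] tq [-0.06008225  0.00415001  0.02501499] 0.007898750053807621 48.97858142852783 [-3.76974551e-02  3.14313658e-01  1.86462722e+00 -2.69161492e-04
  9.60964087e-01 -1.53986837e+00]
unit [0.4924 0.1883] [0.09   0.1062] 85.54 485
bars+ [0.4921 0.1905] [0.2049 0.0988] 85.1 187
```

Emit:
jog_arm(
  increments=[
    [0,0,0,0,0,0],
    [0,0,0,0,0,0],
    [0,0,0,0,0,0],
    [0,0,0.5,0,0,0],
    [0,0,2,0,0,0],
    [0,0,3,0,0,0],
    [0,0,3,0,0,0],
    [0,0,2.5,0,0,0],
  ],
  hand=0.6,
)

```text
t: 16.8
eef_pos: [0.4842, 0.0928, 0.1943]
eef_rot: [0.107, 3.139, -0.0]
wrist_force: [0.6, 0.0, -0.3]
gripper_width: 0.0515
grip_force: 0.0
```

Emit:
jog_arm(
  increments=[
    [0.2,2.0,0.5,0,0,0],
    [0.2,3.0,0,0,0,0],
    [0.2,3.0,0,0,0,0],
    [0.2,3.0,0,0,0,0],
    [0.2,3.0,0,0,0,0],
    [0.2,3.0,0,0,0,0],
    [0.2,2.5,0,0,0,0],
    [0,0,0,0,0,0],
  ],
)

```text
t: 17.47
eef_pos: [0.4978, 0.2919, 0.1972]
eef_rot: [-0.102, -3.14, -0.003]
wrist_force: [0.5, -0.1, -0.4]
gripper_width: 0.0511
grip_force: 0.0
```

```bash
python3 st.py; sed -i 's/-.502/-.492/;s/-.305)/-.190)/' wf.py; python3 wf.py w5.png; python3 tf.py .493 .19
```

```text
17.4667 [0.4978 0.2919 0.1972] yawy 86.29277067244307 [ 0.49888153 -0.06638419 -0.37737856] tq [0.01997974 0.01689206 0.03651881] 0.05110426154108477 0.0 [ 0.33601741  0.33036719  1.52093286  0.00202734  1.28958353 -1.1706376 ]
bar [0.4917 0.1906] [0.205  0.1094] 86.01 3792
unit [0.4915 0.1912] [0.0899 0.1095] 85.85 9370
knob [0.4914 0.1882] [0.0329 0.0141] 80.92 84
unit [0.4927 0.1888] [0.0899 0.1077] 86.12 1059
bars+ [0.4914 0.1906] [0.205  0.1024] 85.17 242
```

View pics/w5.png

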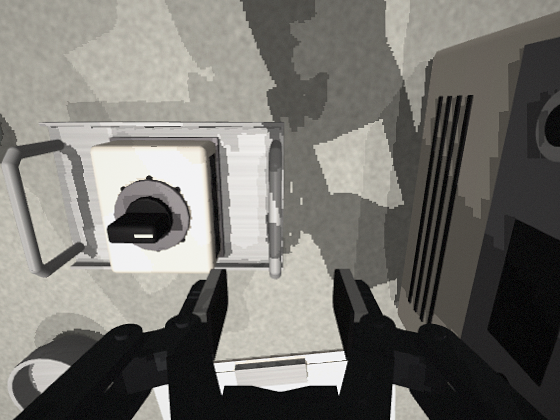

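Emit:
jog_arm(
  increments=[
    [0.1,-0.3,-2.5,0,0,-0.3],
    [0,0,-3,0,0,0],
    [0,0,-3,0,0,0],
    [0,0,-2,0,0,0],
    [0,0,-0.9,0,0,0],
    [0,0,0,0,0,0],
    [0,0,0,0,0,0],
    [0,0,0,0,0,0],
  ],
)

```text
t: 18.23
eef_pos: [0.5004, 0.2847, 0.085]
eef_rot: [0.116, 3.137, 0.001]
wrist_force: [0.9, 0.0, -0.3]
gripper_width: 0.0513
grip_force: 0.0
```

Emit:
jog_arm(
  increments=[
    [0,0,0,0,0,0],
    [0,0,0,0,0,0],
    [0,0,0,0,0,0],
    [0,0,0,0,0,0],
    [0,0,0,0,0,0],
    [0,0,0,0,0,0],
    [0,0,0,0,0,0],
    [0,0,0,0,0,0],
  ],
  hand=0,
  newtons=60,
)

```text
t: 18.9
eef_pos: [0.4998, 0.2851, 0.0842]
eef_rot: [0.115, 3.138, 0.001]
wrist_force: [0.1, 0.0, 5.9]
gripper_width: 0.0077
grip_force: 58.6
```

```bash
python3 st.py; python3 tf.py .492 .19
```

```text
18.9 [0.4998 0.2851 0.0842] yawy 85.80828349894189 [0.10292996 0.03496383 5.88137951] tq [ 0.00263039  0.01664304 -0.01685365] 0.0076891985211953945 58.64762842655182 [ 3.24558308e-01  4.38403835e-01  1.66208120e+00 -5.20496486e-05
  1.03921560e+00 -1.17305181e+00]
knob [0.491  0.1861] [0.0331 0.0143] 80.3 81
unit [0.4925 0.1855] [0.0896 0.1074] 85.84 1072
bars+ [0.5276 0.1616] [0.216  0.0906] 57.8 166
```

Emit:
jog_arm(
  increments=[
    [0.2,-0.1,0,0,0,0.2],
    [0.5,-0.2,0,0,0,0.4],
    [0.7,-0.2,0,0,0,0.4],
    [0.8,-0.2,0,0,0,0.4],
    [0.8,-0.2,0,0,0,0.4],
    [0.8,-0.3,0,0,0,0.4],
    [0.7,-0.4,0,0,0,0.4],
    [0.5,-0.5,0,0,0,0.4],
  ],
)

```text
t: 19.62
eef_pos: [0.5503, 0.2643, 0.0843]
eef_rot: [0.032, 3.14, 0.002]
wrist_force: [-1.0, 0.8, 6.2]
gripper_width: 0.0078
grip_force: 58.7
```

Emit:
jog_arm(
  increments=[
    [0.3,-0.6,0,0,0,0.2],
    [0.1,-0.7,0,0,0,0],
    [0,-0.7,0,0,0,0],
    [0,-0.7,0,0,0,0],
    [0,-0.7,0,0,0,0],
    [0,-0.7,0,0,0,0],
    [0,-0.7,0,0,0,0],
    [0,-0.7,0,0,0,0],
  ],
)

```text
t: 20.28
eef_pos: [0.5541, 0.2089, 0.0843]
eef_rot: [0.027, 3.139, 0.001]
wrist_force: [0.7, 1.1, 5.3]
gripper_width: 0.0078
grip_force: 58.6
```

```bash
python3 st.py; python3 tf.py .553 .11
```

```text
20.2833 [0.5541 0.2089 0.0843] yawy 89.00489543532969 [0.73641495 1.10582411 5.28874015] tq [ 0.22792492 -0.17011745  0.0799878 ] 0.007828727298177823 58.61094653606415 [ 1.72095966e-01  4.63680987e-01  1.61921130e+00  4.77809493e-04
  1.05603161e+00 -1.38156604e+00]
knob [0.5509 0.1116] [0.0312 0.013 ] 89.41 81
unit [0.5509 0.111 ] [0.0876 0.1087] 88.68 1043
bars+ [0.5511 0.1104] [0.2032 0.1016] 88.48 201
```

Emit:
jog_arm(
  increments=[
    [0,-0.8,0,0,0,0],
    [0,-0.8,0,0,0,0],
    [0,-0.8,0,0,0,0],
    [0,-0.8,0,0,0,0],
    [0,-0.8,0,0,0,0],
    [0,-0.8,0,0,0,0],
    [0,-0.8,0,0,0,0],
    [0,-0.8,0,0,0,0],
  ],
)

```text
t: 21.0
eef_pos: [0.5542, 0.1446, 0.0843]
eef_rot: [0.027, 3.139, 0.001]
wrist_force: [0.9, 0.9, 5.7]
gripper_width: 0.0077
grip_force: 58.8
```

Emit:
jog_arm(
  increments=[
    [0,-0.8,0,0,0,0.2],
    [0,-0.8,0,0,0,0.2],
    [0,-0.8,0,0,0,0.2],
    [0,-0.8,0,0,0,0.2],
    [0,-0.8,0,0,0,0.2],
    [0,-0.8,0,0,0,0],
    [0,-0.8,0,0,0,0],
    [0,-0.8,0,0,0,0],
  ],
)

```text
t: 21.67
eef_pos: [0.5541, 0.0806, 0.0843]
eef_rot: [-0.0, 3.139, 0.0]
wrist_force: [1.0, 1.1, 5.4]
gripper_width: 0.0079
grip_force: 58.9
```

Emit:
jog_arm(
  increments=[
    [0,-0.8,0,0,0,0],
    [0,-0.8,0,0,0,0],
    [0,-0.8,0,0,0,0],
    [0,-0.8,0,0,0,0],
    [0,-0.8,0,0,0,0],
    [0,-0.8,0,0,0,0],
    [-0.1,-0.8,0,0,0,0.4],
    [-0.1,-0.8,0,0,0,0.6],
  ],
)

```text
t: 22.33
eef_pos: [0.5521, 0.0164, 0.0843]
eef_rot: [-0.028, 3.139, 0.0]
wrist_force: [0.3, 0.4, 6.3]
gripper_width: 0.0077
grip_force: 58.9
```

Emit:
jog_arm(
  increments=[
    [-0.2,-0.7,0,0,0,0.9],
    [-0.2,-0.7,0,0,0,0.9],
    [-0.25,-0.7,0,0,0,0.9],
    [-0.25,-0.7,0,0,0,0.9],
    [-0.3,-0.7,0,0,0,0.9],
    [-0.3,-0.7,0,0,0,0.9],
    [-0.25,-0.7,0,0,0,0.9],
    [-0.2,-0.6,0,0,0,0.7],
  ],
)

```text
t: 23.0
eef_pos: [0.5324, -0.0387, 0.0842]
eef_rot: [-0.22, 3.132, -0.001]
wrist_force: [0.8, 0.8, 6.3]
gripper_width: 0.0076
grip_force: 58.9
```

```bash
python3 st.py; python3 tf.py .545 -.14; python3 - <<'E'
from h import *
c,P=snap('top'); np.savez('top5.npz',color=c['color'],P=P)
a=c['color'][170:290,280:440]; cv2.imwrite('pics/t5.png',cv2.resize(a,None,fx=5,fy=5,interpolation=cv2.INTER_CUBIC)[...,::-1])
d=np.load('top0.npz'); z=d['P'][...,2]; m=(abs(z)<.004)&(d['color'].max(-1)<45)
for n,(u0,u1,v0,v1) in dict(A=(345,372,190,222),B=(352,384,236,262)).items():
    s=np.zeros_like(m); s[v0:v1,u0:u1]=m[v0:v1,u0:u1]; q=d['P'][s][:,:2].astype(np.float32); r=cv2.minAreaRect(q)
    print(n,len(q),np.round(r,4) if 0 else r, np.round(cv2.boxPoints(r),4).tolist())
q=d['P'][(abs(z-.1715)<.004)][:,:2]; q=q[(q[:,1]<-.2)].astype(np.float32); print('shelf',cv2.minAreaRect(q),np.round(cv2.boxPoints(cv2.minAreaRect(q)),4).tolist())
E
```

```text
23.0 [ 0.5324 -0.0387  0.0842] yawy 98.04486092337785 [0.7828051  0.79741064 6.32578271] tq [ 0.25453457 -0.09531851  0.03774302] 0.00757844341064714 58.908655643463135 [-2.81957198e-01  3.74310656e-01  1.76702088e+00  3.68503654e-04
  9.98041442e-01 -1.99336288e+00]
unit [ 0.5162 -0.139 ] [0.0446 0.0889] 9.36 178
bars+ [ 0.5445 -0.1362] [0.102  0.2085] 8.77 205
A 88 ((0.6063083410263062, -0.13196605443954468), (0.041364818811416626, 0.04321974515914917), 9.291269302368164) [[0.5824000239372253, -0.11400000005960464], [0.5893999934196472, -0.1565999984741211], [0.6302000284194946, -0.15000000596046448], [0.623199999332428, -0.10729999840259552]]
B 92 ((0.48571154475212097, -0.14581112563610077), (0.042533449828624725, 0.041450098156929016), 8.71157455444336) [[0.46160000562667847, -0.12849999964237213], [0.46779999136924744, -0.16949999332427979], [0.5098999738693237, -0.163100004196167], [0.503600001335144, -0.12210000306367874]]
shelf ((0.5755869150161743, -0.3617840111255646), (0.3408064842224121, 0.2235451489686966), 7.746495723724365) [[0.39169999957084656, -0.27399998903274536], [0.42179998755455017, -0.49549999833106995], [0.7595000267028809, -0.4496000111103058], [0.7293999791145325, -0.2281000018119812]]
```

View pics/t5.png

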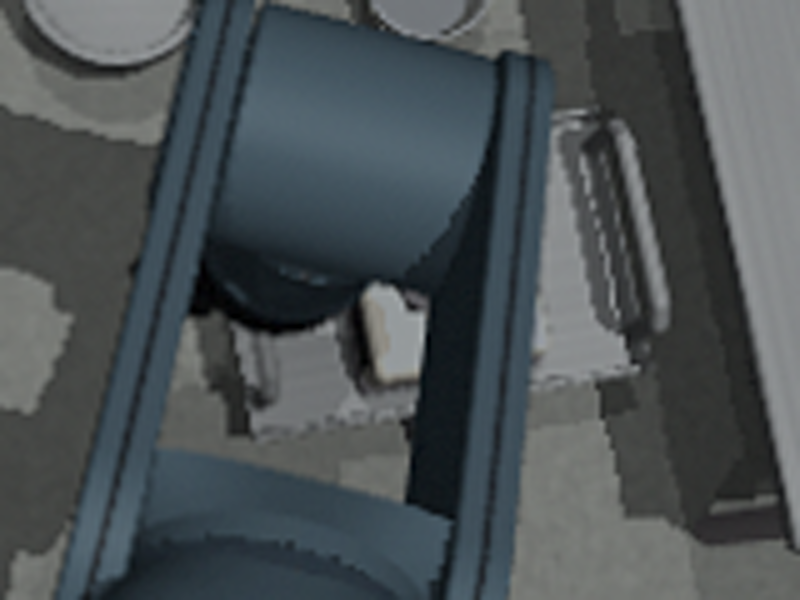

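Emit:
jog_arm(
  increments=[
    [0.05,-0.4,0,0,0,-0.3],
    [0.09,-0.7,0,0,0,0],
    [0.11,-0.8,0,0,0,0],
    [0.11,-0.8,0,0,0,0],
    [0.11,-0.8,0,0,0,0],
    [0.11,-0.8,0,0,0,0],
    [0.11,-0.8,0,0,0,0],
    [0.11,-0.8,0,0,0,0],
  ],
)

```text
t: 23.77
eef_pos: [0.5399, -0.0976, 0.0842]
eef_rot: [-0.211, 3.134, -0.0]
wrist_force: [-1.0, 1.0, 7.3]
gripper_width: 0.0078
grip_force: 59.1
```

Emit:
jog_arm(
  increments=[
    [0.11,-0.8,0,0,0,0],
    [0.11,-0.8,0,0,0,0],
    [0.11,-0.8,0,0,0,0],
    [0.08,-0.6,0,0,0,0],
    [0.06,-0.45,0,0,0,0],
    [0.03,-0.25,0,0,0,0],
    [0.02,-0.15,0,0,0,0],
    [0,0,0,0,0,0],
  ],
)

```text
t: 24.43
eef_pos: [0.5453, -0.1365, 0.0842]
eef_rot: [-0.21, 3.133, -0.002]
wrist_force: [0.3, -1.2, 5.8]
gripper_width: 0.0076
grip_force: 59.0
```

```bash
python3 st.py; python3 - <<'E'
from h import *
c,P=snap('wrist'); np.savez('w6.npz',color=c['color'],P=P); cv2.imwrite('pics/w6.png',c['color'][...,::-1])
E
```

```text
24.4333 [ 0.5453 -0.1365  0.0842] yawy 97.68631956634707 [ 0.31837654 -1.22204672  5.79742585] tq [-0.00428841  0.08013596 -0.00989065] 0.007591061393231338 58.99582028388977 [-4.43522320e-01  4.18300078e-01  1.69561796e+00 -3.64260941e-04
  1.02598410e+00 -2.14828245e+00]
```

View pics/w6.png

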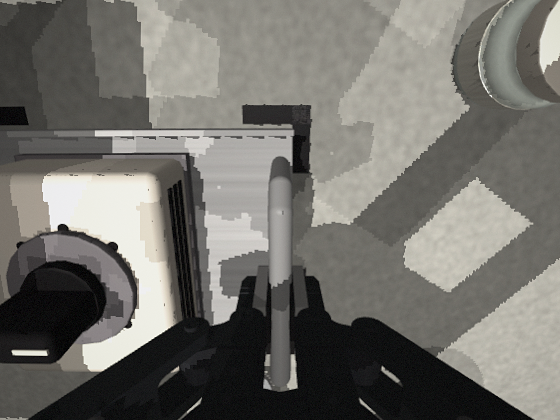

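```bash
python3 - <<'E'
from h import *
d=np.load('w6.npz'); P=d['P']; C=d['color']; z=P[...,2]
m=(abs(z)<.004)&(C.max(-1)<70)
h=np.radians(-82.3); X=np.array([np.cos(h),np.sin(h)]); Y=np.array([-X[1],X[0]]); o=np.array([.5583,-.2338])
s=np.zeros_like(m); s[95:175,235:318]=m[95:175,235:318]
k=max(range(1,(cc:=cv2.connectedComponentsWithStats(s.astype(np.uint8)))[0]),key=lambda i:cc[2][i,4]); print(cc[2][k])
q=P[cc[1]==k][:,:2]-o; a=np.c_[q@X,q@Y]; print('mark in bay axes x',np.percentile(a[:,0],[1,99]),'y',np.percentile(a[:,1],[1,99]))
r=P[107:109,255:300].reshape(-1,3); 
dk=(abs(z-.042)<.005); dk[:, :190]=0; q=P[dk][:,:2]-o; b=np.c_[q@X,q@Y]; print('deck min x,y',np.percentile(b[:,0],[.5,1,2]),np.percentile(b[:,1],[.5,1,2]),len(b))
# deck edge angle: boundary row per column
e=[P[np.where(dk[:,u])[0][0],u] for u in range(200,285) if dk[:,u].any()]; e=np.array(e); print('edge heading',np.degrees(np.arctan(np.polyfit(e[:,1],e[:,0],1)[0])), e[:,2].min(),e[:,2].max())
t=[P[np.where(s[:,u])[0][0],u] for u in range(247,305) if s[:,u].any()]; t=np.array(t); print('tape heading',np.degrees(np.arctan(np.polyfit(t[:,1],t[:,0],1)[0])))
E
```

```text
[ 243  104   69   71 2110]
mark in bay axes x [-0.118334   -0.07445034] y [-0.08284956 -0.03779866]
deck min x,y [-0.23364301 -0.22925179 -0.22187415] [-0.13109091 -0.12911298 -0.12474058] 14698
edge heading -7.602693422776437 0.038332771053912945 0.04151103856973415
tape heading -7.2051378599066185
```

```bash
python3 - <<'E'
from h import *
d=np.load('w6.npz'); P=d['P']; z=P[...,2]
h=np.radians(-82.5); X=np.array([np.cos(h),np.sin(h)]); Y=np.array([-X[1],X[0]]); o=np.array([.5583,-.2338])
dk=(abs(z-.042)<.004); dk[:, :195]=0; dk[:,305:]=0; dk[:118]=0; dk[185:]=0
q=P[dk][:,:2]-o; b=np.c_[q@X,q@Y]; print(np.percentile(b[:,0],[0.2,1,2]),np.percentile(b[:,1],[.2,1,2]),len(b))
for v in (135,150,165): # last deck col in row
    u=np.where(dk[v])[0][-1]; p=P[v,u]; print(v,u,(p[:2]-o)@X,(p[:2]-o)@Y,p[2])
E
```

```text
[-0.10465653 -0.10441326 -0.10382022] [-0.07137568 -0.07130907 -0.07124033] 4323Traceback (most recent call last):
  File "<stdin>", line 7, in <module>
IndexError: index -1 is out of bounds for axis 0 with size 0
```

Centred within 1.5 mm and square within 0.5°. Release and rise.

Emit:
jog_arm(
  increments=[
    [0,0,0,0,0,0],
    [0,0,0,0,0,0],
    [0,0,0,0,0,0],
    [0,0,0,0,0,0],
    [0,0,0.5,0,0,0],
    [0,0,1.5,0,0,0],
    [0,0,2.5,0,0,0],
    [0,0,3,0,0,0],
  ],
  hand=0.6,
)

```text
t: 25.15
eef_pos: [0.5435, -0.1351, 0.1576]
eef_rot: [0.211, -3.131, -0.003]
wrist_force: [0.7, -0.3, 0.1]
gripper_width: 0.0515
grip_force: 0.0
```

Emit:
jog_arm(
  increments=[
    [0,0.5,2.5,0,0,0],
    [0,1,2,0,0,0],
    [0,1,1,0,0,0],
    [0,0.5,0,0,0,0],
    [0,0,0,0,0,0],
    [0,0,0,0,0,0],
    [0,0,0,0,0,0],
    [0,0,0,0,0,0],
  ],
)

```text
t: 25.82
eef_pos: [0.5442, -0.1058, 0.2118]
eef_rot: [0.21, -3.132, -0.002]
wrist_force: [0.5, 0.0, -0.2]
gripper_width: 0.051
grip_force: 0.0
```

```bash
python3 st.py; python3 - <<'E'
from h import *
c,P=snap('wrist'); z=P[...,2]; C=c['color']
h=np.radians(-82.4); X=np.array([np.cos(h),np.sin(h)]); Y=np.array([-X[1],X[0]]); o=np.array([.5583,-.2338])
B=np.stack([(P[...,:2]-o)@X,(P[...,:2]-o)@Y],-1); near=np.hypot(B[...,0],B[...,1])
def R(n,m):
    r=cv2.minAreaRect(B[m].astype(np.float32)); print(n,np.round(r[0],4),np.round(r[1],4),round(r[2],2),m.sum())
R('unit',(abs(z-.0905)<.004)&(near<.085)); R('knob',(abs(z-.134)<.006)&(near<.03)); R('rbar',(abs(z-.105)<.006)&(abs(B[...,0]+.098)<.02)&(abs(B[...,1])<.08))
m=(abs(z)<.005)&(C.max(-1)<60)&(abs(B[...,0]+.1)<.03)&(abs(abs(B[...,1])-.065)<.03)
for sg in (1,-1):
    k=m&(sg*B[...,1]>0)
    if k.any(): print('mark',sg,np.percentile(B[k],[2,98],axis=0).round(4).tolist(),k.sum())
# castor wheels: points low, under rear deck
k=(z>.003)&(z<.032)&(near<.15); print('low pts',k.sum(), np.round(B[k].min(0),3) if k.any() else '',np.round(B[k].max(0),3) if k.any() else '')
# neighbours, top camera
c,P=snap('top')
for n,x,y,lo,hi,r in (('bowl',.7087,.0195,.02,.08,.07),('jar',.4181,-.014,.05,.09,.045),('cup',.7082,-.1501,.012,.06,.05)):
    q=P[(P[...,2]>lo)&(P[...,2]<hi)&(np.hypot(P[...,0]-x,P[...,1]-y)<r)][:,:2].astype(np.float32); print(n,cv2.minEnclosingCircle(q) if len(q) else None,len(q))
E
```

```text
25.8167 [ 0.5442 -0.1058  0.2118] yawy 97.68744005194802 [ 0.53470201  0.04836558 -0.18673459] tq [-0.00669206 -0.03081288 -0.00739556] 0.05096604129551124 0.0 [-3.93097009e-01  2.81826103e-01  1.55244530e+00 -2.40973080e-04
  1.31005136e+00 -2.09800349e+00]
unit [-0.0009 -0.002 ] [0.0903 0.1087] 0.07 8720
knob [-0.001  -0.0016] [0.0142 0.034 ] 89.3 960
rbar [-0.0981 -0.0009] [0.1062 0.0102] 89.96 1520
mark 1 [[-0.1167, 0.0379], [-0.1034, 0.0801]] 364
mark -1 [[-0.1167, -0.0828], [-0.0746, -0.0394]] 698
low pts 1160 [-0.149 -0.148] [0.136 0.148]
bowl ((0.7084799408912659, 0.019134487956762314), 0.05263564735651016) 1240
jar ((0.41771313548088074, -0.014115856029093266), 0.02662479318678379) 261
cup ((0.7123595476150513, -0.13928592205047607), 0.03412758558988571) 80
```

```bash
python3 -c "
from plant import robot
print(robot.finish_job())"
```

```text
the job is handed in; nothing more can be done
None
```

The job is handed in at 25.8 s. The knob is at its anticlockwise stop and the caddy was drawn out and parked front first in the bay, within about 2 mm of centre and under 1° of square. The castors ended on a 98 mm straight run, but I couldn't see them. Bowl and jar are unmoved; the arm blocked the camera's view of the cup at the end, though the planned path kept about 5 cm clear of it.

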